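# Eject a composite cylinder from its mould and rack it

## Task

Use the extruder's hand-pushed ram to drive the mushroom-composite test cylinder right out of its mould onto the run-out rails, without pulling at it with the fingers while it is in the mould. Lay the cylinder gently in the one empty V rest of the steel tray, roughly centred and not dropped, and leave the ram drawn fully back for the next mould. Leave the finished cylinders and the rest of the bench as they are.

Things in the scene. Friction and masses are not known exactly. Their poses are not given: they have to be found in the camera images.
- extruder: bench extruder, fixed: aluminium base 290 x 90 mm, 20 mm high, carrying in line a grey bearing housing for the ram (x -110 to -60 mm, 102 mm high), a clamped steel mould, a U-shaped yoke plate and two run-out rails. Origin on the bench under the middle of the mould; x = the way the ram pushes the cylinder out, z up. The axis of ram and bore is along x, at y = 0, 78 mm above the bench.
- bore (a point): middle of the mould's bore, on its axis. Steel tube 71 mm outside, bore 53 mm, from x -37 to 38 mm of the extruder; its flange bears on the yoke plate (to x 44 mm, 108 mm high, open at the top). A strap 108 mm wide with two black knobs, up to 137 mm high, holds the mould down. The cylinder is wholly out of mould and yoke when its middle is 84 mm or more along x from here.
- rails (a point): above the middle of the run-out, on the bore's axis, 98 mm along the extruder's x: two round steel rails, x 41 to 162 mm, 48 mm wide over both, tops 57 mm above the bench, with an end stop (x 157 to 165 mm, 68 mm high). A cylinder lying on them has its axis 75 mm above the bench, and is free on both sides, to be taken from above.
- ram (a joint): how far the ram is pushed in, m: 0 = drawn fully back, 0.104 = fully in (stops at both ends; starts 0 to 0.012). Fully in, the piston's face stands 54 mm along the extruder's x and the middle of the cylinder it has pushed at 94 mm or a little more. It slides with 6 to 9 N of friction and stays where it is left.
- ram_knob (a point): centre of the outer, pushing face of the ram's black palm knob: an upright disc 60 mm across, 14 mm thick (from this face towards the extruder's x), on a 16 mm steel rod, axis 78 mm above the bench. This face is at x = -264 mm of the extruder with the ram back, -160 mm with it in, when some 37 mm stay free between knob and bearing. Nothing is under the knob.
- cylinder: brown, cork-like dried composite cylinder, 50 mm in diameter and 80 mm long, about 0.07 kg, lying loosely in the mould, its front end showing a few mm out of the yoke. Origin at its middle, x along its axis.
- tray: shallow stainless steel tray, fixed, 262 (x) x 120 (y) mm with a rim 12 mm high, holding three V rests in a row along its x, 80 mm apart. Origin on the bench under its middle.
- rest_c: the empty V rest (white plastic, 66 mm long, 44 mm wide, 24 mm high, fixed in the tray). Any of the tray's three places. Origin at the middle of its underside, which is 4 mm above the bench; x = the axis of a cylinder lying in it. A cylinder lies in it with its axis 38 mm above this origin and stands free of it on both sides.
- rest_a: one of the two other V rests, alike, holding finished_1
- rest_b: one of the two other V rests, alike, holding finished_2
- finished_1: bystander: a finished cylinder like the other, in V rest rest_a; origin at its middle, x along its axis
- finished_2: bystander: a finished cylinder like the other, in V rest rest_b; origin at its middle, x along its axis
- spare_mould: bystander: an empty steel mould tube standing on the bench, 88 mm across its flange, 75 mm high, origin under its middle
- flask: bystander: conical glass flask, 82 mm across, 124 mm high, origin under its middle
- bottle: bystander: amber bottle, 62 mm across, 140 mm high, origin under its middle
- petri_dishes: bystander: stack of glass dishes, 95 mm across, 34 mm high, origin under its middle
Not all that is in view belongs to the job. What is shaped like the rest_c but turquoise is not meant. What is shaped like the cylinder but turquoise is not meant.

How it is judged (in metres and radians):
On the way:
1. the ram has gone through the bore and the cylinder lies wholly out of the mould on the rails (value of joint ram above 0.085 m and x of cylinder in the frame of extruder between 0.083 and 0.125 m and y of cylinder in the frame of extruder between -0.01 and 0.01 m and z of cylinder in the frame of extruder between 0.07 and 0.081 m), for 0.2 s.
At the end, for the whole second after the job is handed in: the cylinder lies at rest in the empty V rest: its middle within 15 mm of the rest's middle along the rest and within 5 mm across it, its axis 34 to 42 mm above the rest's underside and within 0.1 rad of the rest's axis; the ram is drawn back to within 10 mm of its stop (x of cylinder in the frame of rest_c between -0.015 and 0.015 m and y of cylinder in the frame of rest_c between -0.005 and 0.005 m and z of cylinder in the frame of rest_c between 0.034 and 0.042 m and angle between the x axis of cylinder and the x axis of rest_c, either way round below 0.1 rad and linear speed of cylinder below 0.02 m/s and value of joint ram below 0.01 m); the robot touches nothing.
It fails at once if the fingers touch the cylinder while it is still in the mould (contact force between the fingers and cylinder above 0.3 N and x of cylinder in the frame of extruder between -0.05 and 0.078 m and z of cylinder in the frame of extruder below 0.085 m and y of cylinder in the frame of extruder between -0.01 and 0.01 m).
It fails at once if the cylinder is dropped or flung (faster than 0.5 m/s with no finger on it) (contact force between the fingers and cylinder below 0.02 N and linear speed of cylinder above 0.5 m/s).
It fails at once if the cylinder falls onto the bench (height (world z) of cylinder below 0.033 m).
It fails at once if a finished cylinder is shifted by more than 15 mm (distance of any of finished_1, finished_2 from where it was at the start of the episode above 0.015 m).
It fails at once if the spare mould, flask, bottle or dishes are shifted by more than 30 mm (distance of any of spare_mould, flask, bottle, petri_dishes from where it was at the start of the episode above 0.03 m).
It also fails if it takes over 72 s, if anything falls off the work surface, if the arm or the gripper's body presses on something with over 40 N, if the wrist force passes 120 N, or if a joint passes its speed limit or range.

## Robot

A 7-joint arm with a two-finger parallel gripper is mounted at the origin on the work surface. World frame = base frame: x ahead of the robot, y to its left, z up, the work surface at z = 0. Lengths are in m, angles in degrees, forces in N, time in s.
With the tool pointing down it reaches from about 0.425 to 0.825 m from the base axis. Payload 3.6 kg.
Tool frame: the origin (TCP) lies at the very end of the fingers, on their centre line; the grasp point (between the pads) lies 19 mm behind it (arm.hold_point_z is the distance from the TCP to the grasp point, in m); z points along the fingers, y is the line along which they close (so a half turn about z gives the same grasp; the last joint's range is limited). The gripper opens to 85 mm and grips with 20 to 120 N. Pads are 22 mm wide; open, the fingers measure 114 mm over their backs; the gripper's body (76 mm by 85 mm) begins 54 mm behind the grasp point. The pads swing forward as they close: fully open they stand 13 mm farther back than shut.
Start: joints at [-73.081, 35.231, -0.722, 81.555, 0.464, 63.22, -2.315], TCP at [0.206, 0.617, 0.231] pointing down, gripper open.
Joint ranges: [-178.69, 178.69], [-17.37, 117.87], [-77.05, 75.6], [15.02, 138.74], [-78.02, 258.01], [0.78, 113.62], [-162.83, 162.83]. Speed limits (degrees/s): [159.86, 159.86, 180, 180, 180, 180, 180].

## Interface

Orientations are given as [roll, pitch, yaw] about the fixed x, y, z axes, in that order (R = Rz(yaw) Ry(pitch) Rx(roll)).
In Python, from cell import sensors, imaging, arm, spotter gives the robot as it stands. The module is installed in compiled form; this text tells all that it offers.
- The arm moves only by the shell command python3 -m creep 'ROWS' [FORCE]. ROWS is JSON, a list of rows, each a list of 7 numbers: the shift along the world's x, y, z in mm, then the turn, a rotation vector about the world's x, y, z in degrees, then the finger opening in mm, from 0 to 85.4. In form: [[dx, dy, dz, rx, ry, rz, grip], ...]. A call has 1 to 20 rows; each row is the pose to reach, as a shift and turn from the pose commanded when the call began; what a row does not reach only later rows make up. A row lasts 1/12 s, in which the tool goes at most 41.7 mm and 7.16 degrees, less where a joint would pass 70% of its speed; a pose out of reach is approached as far as the arm can. A call with a gripper value outside its range is refused whole. The fingers move at their own pace and stop on an object; FORCE is the grip in N (left out, the last holds). Time passes only in rows, so rows that repeat a pose let the fingers close. It gives the time, the measured TCP pose, the force, the opening and the grip force at its end, in the units of the state.
- sensors.get_obs(): the state, without advancing time (a new reading comes with each control period).
- imaging.camera(name): name is "scene" or "top"; returns (picture, depth): 480x640x3 uint8, red, green, blue; 480x640 float32, m along the optical axis (not along the pixel's ray), 0 where there is no reading.
- imaging.camera_params(name): a dict with "vertical_fov" (degrees; the focal length in pixels is half the picture's height over the tangent of half this angle, whatever the lens; pixels are square), "cx", "cy" (the principal point, pixels), "distortion" ([k1, k2, p1, p2, k3] as OpenCV has them; the pictures are not rectified), "camera_from_world" (4x4, takes a point from world to camera coordinates). Camera axes: x right, y down, z forward; pixel columns grow to the right and rows downward; lengths in m; the calibration is good to about 2 mm. A picture is of the moment at which its call begins. camera_params takes no time and is no camera call.
- arm.job_done(): hands the job in; it is judged then, once.
Trained networks look in the newest picture that a camera, given by its name, has taken for a name from the list of things; names that differ only in an ending like _2 or _b are one class to them, and where a whole thing is asked for, a point or a joint stands for the part that bears it (a point fixed in the world has none). Each returns a list of dicts, best first, with "confidence" (0 to 1); they miss things now and then, are a little off and sometimes report something else, mostly with a low value. They report only what shows in the picture. A call takes as long as a camera call. They do not tell look-alikes from the thing itself.
- spotter.search_frame(query, camera): "rect" ([left, top, width, height] in pixels, round what is visible of it).
- spotter.silhouettes(query, camera): "mask" (480x640 bool, what is visible of it) and "rect" ([left, top, width, height] in pixels, round what is visible of it).
- spotter.landmark_of(query, camera): "uv" ([column, row] in pixels: a listed point, or the origin of a listed thing).
The state is a dict: "time": time; "joint_pos": joint angles; "joint_velocities": joint speeds; "joint_efforts": joint torques, N m; "tcp_pos": TCP position; "tool_rot": TCP orientation; "wrist_force": force on the tool from outside, world axes, zero at the start; "ft_torque": the same for the moment, N m; "finger_gap": opening from 0.0 (shut) to 1.0 (fully open); "gripper_force": force on a finger pad.
Only numpy, scipy, OpenCV 4.12 (cv2) and the standard library are available. Lean on these libraries where they do the work, as an engineer would, in place of code of your own. Each camera call takes 0.05 s, during which the arm holds its last target. There are 200 camera calls.

## Working session

There is one attempt and no reset: what is moved stays moved. The work goes in short steps, Python scripts to look and compute and a shell command to move; the robot and the scene stay as the last step left them, time stands still between calls to the robot, and variables do not carry over. Pictures are saved under pics/ and viewed, at most 10 in all, crops included, and the job is handed in when it is done.

```bash
mkdir -p pics; cat > h.py <<'E'
import numpy as np, cv2
from cell import sensors, imaging, arm, spotter
def K(n):
    p=imaging.camera_params(n); f=240/np.tan(np.radians(p["vertical_fov"]/2))
    return np.array([[f,0,p["cx"]],[0,f,p["cy"]],[0,0,1]]),np.array(p["distortion"],float),np.array(p["camera_from_world"])
def world(n,uv,d):
    k,D,T=K(n); uv=np.asarray(uv,float).reshape(-1,1,2); d=np.atleast_1d(d)
    q=cv2.undistortPoints(uv,k,D)[:,0]
    c=np.c_[q*d[:,None],d]; return (c-T[:3,3])@T[:3,:3]
def onz(n,uv,z):
    k,D,T=K(n); q=cv2.undistortPoints(np.asarray(uv,float).reshape(-1,1,2),k,D)[:,0]
    r=np.c_[q,np.ones(len(q))]@T[:3,:3]; o=-T[:3,:3].T@T[:3,3]
    return o+r*((z-o[2])/r[:,2])[:,None]
def cloud(n,depth,mask):
    v,u=np.nonzero(mask&(depth>0)); return world(n,np.c_[u,v],depth[v,u])
E
python3 - <<'E'
from h import *
for n in("scene","top"):
    im,d=imaging.camera(n); cv2.imwrite(f"pics/{n}0.png",im[:,:,::-1]); np.save(f"d_{n}.npy",d)
    k,D,T=K(n); print(n,(-T[:3,:3].T@T[:3,3]).round(3),T[2,:3].round(2))
    for q in("extruder","bore","rails","ram_knob","cylinder","rest_c","tray","finished_1"):
        for r in spotter.landmark_of(q,n)[:4]:
            u,v=np.round(r["uv"]).astype(int); 
            print(q,round(r["confidence"],2),(u,v),world(n,[u,v],d[min(max(v,0),479),min(max(u,0),639)])[0].round(3) )
print(sensors.get_obs()["time"])
E
```

```text
scene [1.233 0.496 0.859] [-0.57 -0.42 -0.71]
extruder 0.59 (np.int64(321), np.int64(217)) [ 0.52  -0.02   0.047]
bore 0.76 (np.int64(326), np.int64(191)) [ 0.499 -0.019  0.116]
bore 0.15 (np.int64(258), np.int64(152)) [ 0.433 -0.292  0.081]
rails 0.94 (np.int64(353), np.int64(212)) [0.468 0.039 0.055]
rails 0.51 (np.int64(438), np.int64(299)) [0.56  0.318 0.012]
ram_knob 0.64 (np.int64(253), np.int64(150)) [ 0.445 -0.298  0.092]
cylinder 0.8 (np.int64(323), np.int64(192)) [ 0.5   -0.028  0.109]
cylinder 0.65 (np.int64(346), np.int64(279)) [0.651 0.139 0.048]
rest_c 0.88 (np.int64(442), np.int64(294)) [0.542 0.319 0.012]
rest_c 0.81 (np.int64(495), np.int64(366)) [0.642 0.483 0.006]
rest_c 0.71 (np.int64(450), np.int64(273)) [0.476 0.308 0.012]
rest_c 0.65 (np.int64(429), np.int64(328)) [0.641 0.337 0.015]
tray 0.56 (np.int64(439), np.int64(297)) [0.554 0.318 0.013]
finished_1 0.61 (np.int64(433), np.int64(312)) [0.637 0.336 0.065]
finished_1 0.57 (np.int64(450), np.int64(260)) [0.485 0.303 0.061]
top [0.474 0.04  1.321] [ 0.1  -0.03 -0.99]
extruder 0.87 (np.int64(343), np.int64(304)
[... 228 characters left out ...]
(np.int64(456), np.int64(323)) [ 0.421 -0.3    0.109]
cylinder 0.91 (np.int64(257), np.int64(236)) [0.631 0.143 0.047]
cylinder 0.5 (np.int64(338), np.int64(302)) [ 0.474 -0.038  0.115]
rest_c 0.89 (np.int64(184), np.int64(274)) [0.547 0.321 0.014]
rest_c 0.83 (np.int64(122), np.int64(240)) [0.633 0.476 0.004]
rest_c 0.54 (np.int64(183), np.int64(240)) [0.623 0.313 0.061]
rest_c 0.31 (np.int64(420), np.int64(203)) [ 0.699 -0.238  0.068]
tray 0.64 (np.int64(187), np.int64(275)) [0.545 0.314 0.013]
tray 0.23 (np.int64(182), np.int64(240)) [0.622 0.314 0.066]
finished_1 0.68 (np.int64(178), np.int64(239)) [0.625 0.324 0.065]
finished_1 0.61 (np.int64(185), np.int64(308)) [0.467 0.307 0.068]
0.9
```

View pics/scene0.png

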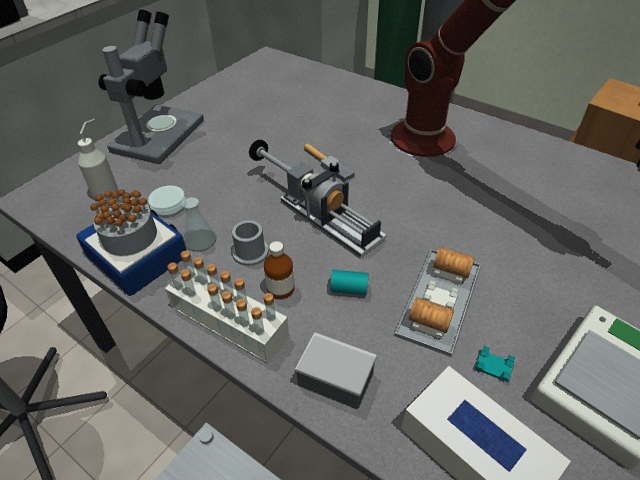

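View pics/top0.png

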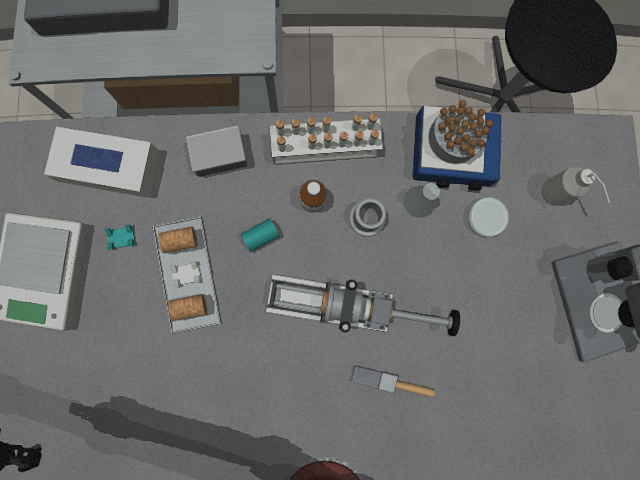

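The scene shows the extruder with its ram knob at (257,150) and rails towards (375,235). In the top view the knob is at (454,322), the mould at (346,304) and the rails at about (298,297). The empty white rest is the middle place of the tray at (186,273). The turquoise rest and cylinder are the look-alikes. Next I'll work out exact poses.

```bash
python3 - <<'E'
from h import *
def rect(P):
    (c,s,a)=cv2.minAreaRect((P[:,:2]*1000).astype(np.float32)); return np.round(c,1),np.round(s,1),round(a,1)
im,d=imaging.camera("top"); 
for q in("extruder","tray","ram_knob","finished_1"):
    for r in spotter.silhouettes(q,"top")[:3]:
        m=r["mask"]; P=cloud("top",d,m); print(q,round(r["confidence"],2),r["rect"],len(P),rect(P))
        if q=="extruder":
            np.save("ext.npy",P)
            for lo,hi in((.012,.028),(.045,.065),(.07,.1),(.1,.112),(.112,.15)):
                s=P[(P[:,2]>lo)&(P[:,2]<hi)]; print(lo,len(s), s.mean(0).round(3) if len(s) else 0,rect(s) if len(s)>5 else 0)
        if q=="tray":
            v,u=np.nonzero(m); W=onz("top",np.c_[u,v],0.008); print("tray onz",rect(W))
        if q=="finished_1": s=P[P[:,2]>.055]; print(s.mean(0).round(3),P[:,2].max(),rect(s))
        if q=="ram_knob": s=P[P[:,2]>.09]; print(s.mean(0).round(4),P[:,2].max(),rect(s))
im,d=imaging.camera("scene")
for q in("tray","finished_1","ram_knob","rest_c"):
    for r in spotter.silhouettes(q,"scene")[:3]:
        m=r["mask"]; P=cloud("scene",d,m); print("S",q,round(r["confidence"],2),len(P),P.mean(0).round(3),P.min(0).round(3),P.max(0).round(3),rect(P))
# rod line from top
im,d=imaging.camera("top")
u=np.arange(398,446); 
pts=[]
for c in u:
    col=d[295:340,c]; w=world("top",np.c_[np.full(45,c),np.arange(295,340)],col); s=w[(w[:,2]>.076)&(w[:,2]<.095)]
    if len(s): pts.append(s.mean(0))
pts=np.array(pts); print("rod",pts[::8].round(4)); k=np.polyfit(pts[:,1],pts[:,0],1); print(k,np.degrees(np.arctan(k[0])))
im=cv2.resize(im[255:345,250:480],None,fx=3.4,fy=3.4,interpolation=cv2.INTER_CUBIC); cv2.imwrite("pics/c1.png",im[:,:,::-1])
E
```

```text
extruder 0.86 [266.2, 269.3, 196.0, 65.8] 5525 (array([463.6, -93.5]), array([440., 128.]), 85.4)
0.012 2010 [0.481 0.018 0.02 ] (array([473.5, -23.6]), array([290.3,  92.7]), 79.3)
0.045 470 [0.486 0.042 0.056] (array([456.9, -92.3]), array([412.1,  74. ]), 76.3)
0.07 969 [ 0.444 -0.172  0.088] (array([463.2, -99.2]), array([428.3,  86.2]), 82.2)
0.1 929 [ 0.457 -0.115  0.105] (array([ 458.8, -158. ]), array([306.7,  84.6]), 83.7)
0.112 820 [ 0.468 -0.052  0.122] (array([468.9, -50.6]), array([ 75.6, 114.3]), 77.5)
tray 0.6 [155.4, 216.3, 63.0, 114.3] 2872 (array([546.6, 318.3]), array([262.7, 122.3]), 9.7)
tray onz (array([546.8, 317.7]), array([262.5, 119.8]), 9.6)
ram_knob 0.64 [361.8, 301.1, 98.6, 34.1] 811 (array([ 439.1, -203.3]), array([213.4,  57.7]), 79.6)
[ 0.4337 -0.2327  0.0998] 0.1119206747859635 (array([ 439.2, -203.3]), array([213.4,  52.5]), 79.5)
finished_1 0.85 [167.2, 294.2, 40.3, 25.1] 806 (array([470.5, 306. ]), array([53.1, 81.8]), 10.7)
[0.468 0.305 0.063] 0.07205238237295793 (array([467.2, 305.5]), array([47.1, 81.2]), 11.4)
finished_1 0.83 [158.5, 226.2, 40.
[... 719 characters left out ...]
.08 ] [ 0.322 -0.422 -0.004] [ 0.472 -0.097  0.11 ] (array([ 404.3, -262. ]), array([343.7, 111.1]), 80.3)
S rest_c 0.81 160 [0.647 0.337 0.015] [0.635 0.307 0.006] [0.659 0.367 0.028] (array([645.1, 336.3]), array([17.7, 61.8]), 10.2)
S rest_c 0.76 227 [0.488 0.306 0.014] [0.472 0.27  0.002] [0.501 0.339 0.029] (array([485.8, 305.3]), array([22.6, 68.4]), 9.6)
S rest_c 0.71 520 [0.551 0.32  0.015] [0.514 0.286 0.005] [0.616 0.353 0.063] (array([565.2, 324.8]), array([87. , 71.9]), 26.4)
rod [[ 0.4441 -0.1744  0.0828]
 [ 0.4414 -0.1924  0.0835]
 [ 0.4376 -0.2104  0.0842]
 [ 0.4337 -0.2286  0.0839]
 [ 0.4309 -0.2467  0.0847]
 [ 0.427  -0.2652  0.0841]]
[0.19523921 0.47886661] 11.0474119152126
```

View pics/c1.png

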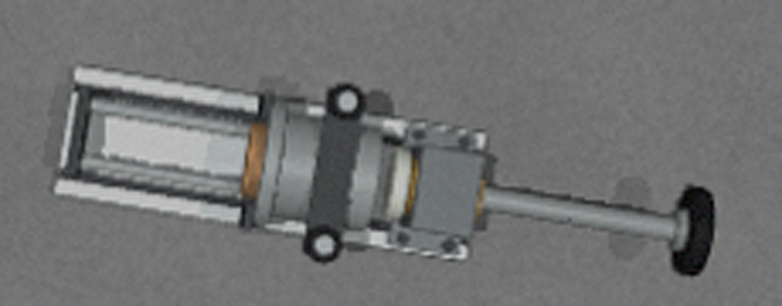

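The crop shows the cylinder's brown front end just out of the yoke at (255,160). The bearing is at (450,180) and the knob disc at (695,230), so the ram is essentially drawn back.

```bash
python3 - <<'E'
from h import *
a=np.radians(10.85); ex=np.array([np.sin(a),np.cos(a)]); ey=np.array([-ex[1],ex[0]]); o=np.array([.4735,-.0236])-.02*ex
for n in("top","scene"):
    d=np.load(f"d_{n}.npy"); P=cloud(n,d,np.ones_like(d,bool)); r=P[:,:2]-o; X=r@ex; Y=r@ey
    s=(abs(Y)<.04)&(P[:,2]>.055)&(P[:,2]<.12)&(X<-.2)&(X>-.3); k=s&((P[:,2]>.095)|(abs(Y)>.015))
    print(n,"knob X",np.percentile(X[k],[0,2,25,50,75,98,100]).round(4),"Y",Y[k].min(),Y[k].max(),"z",P[k,2].max())
    s=(abs(Y)<.03)&(P[:,2]>.095)&(P[:,2]<.109)&(X>-.13)&(X<-.04); print("bearing X",np.percentile(X[s],[1,99]).round(4),np.percentile(Y[s],[1,99]).round(4))
    s=(abs(Y)<.05)&(P[:,2]>.06)&(P[:,2]<.075)&(X>.13)&(X<.2); print("stop X",np.percentile(X[s],[1,99]).round(4),Y[s].mean())
    s=(abs(Y)<.05)&(P[:,2]>.05)&(P[:,2]<.06)&(X>.06)&(X<.15); print("rails Y",np.percentile(Y[s],[1,50,99]).round(4))
print(o,ex)
for X in(-.264,-.257,0,.098): print(X,o+X*ex)
# tray
im,d=imaging.camera("top");u=spotter.landmark_of("rest_c","top")
for r in u: print(r["confidence"],onz("top",r["uv"],.004))
ob=sensors.get_obs(); print(ob["tcp_pos"],ob["tool_rot"],ob["finger_gap"],arm.hold_point_z)
E
```

```text
top knob X [-0.2697 -0.2686 -0.2643 -0.2593 -0.2561 -0.2543 -0.2503] Y -0.02959057882247965 0.028162576423031056 z 0.11174136839302055
bearing X [-0.1131 -0.0412] [-0.0281  0.0275]
stop X [0.144  0.1574] -0.0006323440754040018
rails Y [-0.0234  0.0142  0.0242]
scene knob X [-0.2708 -0.2678 -0.2605 -0.2572 -0.2549 -0.2519 -0.2481] Y -0.03284258970545268 0.026432623144659582 z 0.10983664747706069
bearing X [-0.111  -0.0536] [-0.0291  0.025 ]
stop X [0.1495 0.1604] -0.0027659555723173017
rails Y [-0.025  -0.016   0.0221]
[ 0.46973523 -0.04324247] [0.18823845 0.98212336]
-0.264 [ 0.42004028 -0.30252303]
-0.257 [ 0.42135795 -0.29564817]
0 [ 0.46973523 -0.04324247]
0.098 [0.4881826  0.05300562]
0.57 [[0.63465949 0.47948634 0.004     ]]
0.56 [[0.55200172 0.32002784 0.004     ]]
0.56 [[0.62868546 0.33141336 0.004     ]]
[0.2055546  0.61661116 0.23129605] [-1.79996119e+02 -2.06415630e-03  1.61564855e+02] 1.003011059005218 0.0187
```

```bash
python3 -m creep '[[294,-267,69,0,0,7.6,60],[294,-267,69,0,0,7.6,60],[294,-267,69,0,0,7.6,60],[294,-267,69,0,0,7.6,60],[294,-267,69,0,0,7.6,60],[294,-267,69,0,0,7.6,60],[294,-267,69,0,0,7.6,60],[294,-267,69,0,0,7.6,60],[294,-267,69,0,0,7.6,60],[294,-267,69,0,0,7.6,60],[294,-717,69,0,0,7.6,60],[294,-717,69,0,0,7.6,60],[294,-717,69,0,0,7.6,60],[294,-717,69,0,0,7.6,60],[294,-717,69,0,0,7.6,60],[294,-717,69,0,0,7.6,60],[294,-717,69,0,0,7.6,60],[294,-717,69,0,0,7.6,60],[294,-717,69,0,0,7.6,60],[294,-717,69,0,0,7.6,60]]' 40
```

```text
time: 3.22
tcp_pos: [0.4992, -0.069, 0.3008]
tool_rot: [180.0, 0.1, 169.2]
wrist_force: [0.3, 0.1, -0.0]
finger_gap: 0.701
gripper_force: 0.0
```

```bash
python3 -m creep '[[-78,-222,-100,0,0,0,50],[-78,-222,-100,0,0,0,50],[-78,-222,-100,0,0,0,50],[-78,-222,-100,0,0,0,50],[-78,-222,-100,0,0,0,50],[-78,-222,-100,0,0,0,50],[-78,-222,-100,0,0,0,50],[-78,-222,-100,0,0,0,50],[-78,-222,-100,0,0,0,50],[-78,-222,-100,0,0,0,50]]'
```

```text
time: 4.05
tcp_pos: [0.423, -0.2873, 0.2009]
tool_rot: [179.9, 0.1, 169.3]
wrist_force: [0.8, 0.6, -0.6]
finger_gap: 0.584
gripper_force: 0.0
```

```bash
python3 -m creep '[[-2,-12,-20,0,0,0,50],[-2,-12,-60,0,0,0,50],[-2,-12,-60,0,0,0,50],[-2,-12,-60,0,0,0,50],[-2,-12,-60,0,0,0,50]]'; python3 - <<'E'
from h import *
im,d=imaging.camera("scene"); cv2.imwrite("pics/s1.png",cv2.resize(im[70:250,180:420],None,fx=3,fy=3,interpolation=cv2.INTER_CUBIC)[:,:,::-1]); o=sensors.get_obs();print(o["tcp_pos"],o["tool_rot"],np.abs(o["joint_velocities"]).max())
E
```

```text
time: 4.47
tcp_pos: [0.4211, -0.3002, 0.1418]
tool_rot: [-180.0, 0.1, 169.3]
wrist_force: [0.3, -1.2, -0.4]
finger_gap: 0.585
gripper_force: 0.0
[ 0.42132239 -0.30071823  0.14229525] [-179.94868248    0.20153206  169.28828901] 0.4317123217728293
```

View pics/s1.png

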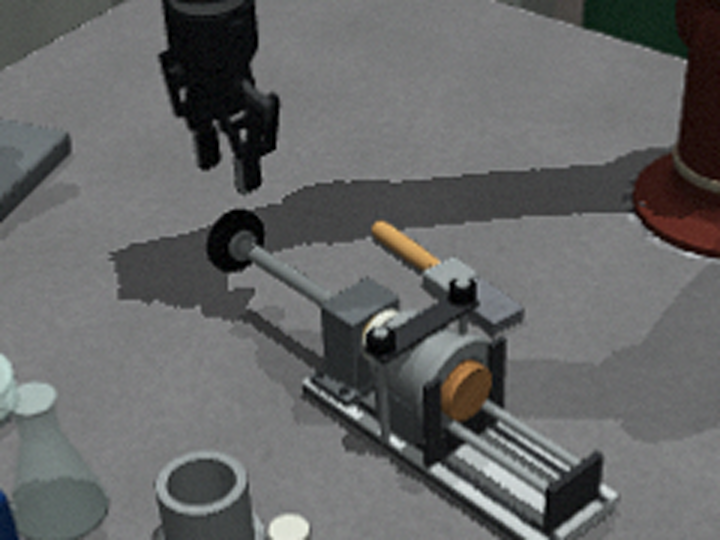

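The crop shows the open fingers at (205,150) and (248,175), above and either side of the knob disc at (236,240). Lowering and gripping.

```bash
python3 -m creep '[[0,0,-20,0,0,0,50],[0,0,-40,0,0,0,50],[0,0,-51,0,0,0,50],[0,0,-51,0,0,0,50],[0,0,-51,0,0,0,50],[0,0,-51,0,0,0,5],[0,0,-51,0,0,0,5],[0,0,-51,0,0,0,5],[0,0,-51,0,0,0,5],[0,0,-51,0,0,0,5],[0,0,-51,0,0,0,5],[0,0,-51,0,0,0,5],[0,0,-51,0,0,0,5]]' 40
```

```text
time: 5.6
tcp_pos: [0.4204, -0.301, 0.0907]
tool_rot: [-180.0, 0.1, 169.2]
wrist_force: [-0.2, 1.5, 5.6]
finger_gap: 0.147
gripper_force: 41.2
```

```bash
python3 -m creep '[[0.8,3.9,0,0,0,0,5],[2.3,11.8,0,0,0,0,5],[3.8,19.6,0,0,0,0,5],[5.3,27.5,0,0,0,0,5],[6.8,35.4,0,0,0,0,5],[8.3,43.2,0,0,0,0,5],[9.8,51.1,0,0,0,0,5],[11.3,58.9,0,0,0,0,5],[12.8,66.8,0,0,0,0,5],[14.3,74.6,0,0,0,0,5],[15.8,82.5,0,0,0,0,5],[17,88.4,0,0,0,0,5],[17.9,93.3,0,0,0,0,5],[18.5,96.2,0,0,0,0,5],[18.9,98.2,0,0,0,0,5],[18.9,98.2,0,0,0,0,5],[18.9,98.2,0,0,0,0,5]]'; python3 - <<'E'
from h import *
im,d=imaging.camera("scene"); cv2.imwrite("pics/s2.png",cv2.resize(im[70:250,180:420],None,fx=3,fy=3,interpolation=cv2.INTER_CUBIC)[:,:,::-1]); 
im,d=imaging.camera("top")
for r in spotter.silhouettes("cylinder","top"):
    P=cloud("top",d,r["mask"]);s=P[P[:,2]>.085];print(r["confidence"],r["rect"],P.mean(0).round(3),cv2.minAreaRect((s[:,:2]*1000).astype(np.float32)) if len(s)>5 else 0,P[:,2].max())
E
```

```text
time: 7.02
tcp_pos: [0.4381, -0.2063, 0.0907]
tool_rot: [-179.7, 0.1, 169.1]
wrist_force: [-2.7, -5.9, 7.8]
finger_gap: 0.148
gripper_force: 41.4
0.76 [285.2, 285.8, 38.7, 27.5] [0.484 0.035 0.094] ((484.4708251953125, 34.31809616088867), (80.34894561767578, 46.26356506347656), 79.00922393798828) 0.10983267118556712
0.75 [240.6, 219.8, 40.7, 31.8] [0.633 0.137 0.044] 0 0.05456515845604647
```

View pics/s2.png

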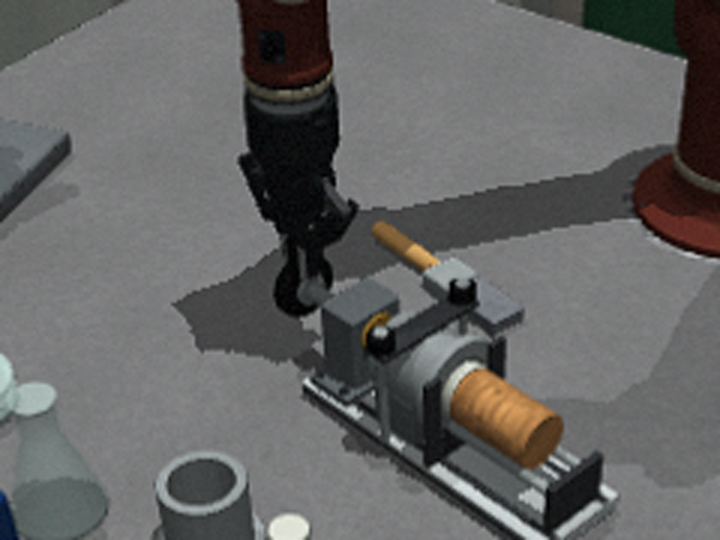

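The crop shows the cylinder at (505,420) out of the mould on the rails, with the white piston face just through the yoke. It measures only about 83 mm along, so I'll push a little further.

```bash
python3 -m creep '[[0.6,3,0,0,0,0,5],[1.1,6,0,0,0,0,5],[1.7,9,0,0,0,0,5],[1.7,9,0,0,0,0,5],[1.7,9,0,0,0,0,5],[1.7,9,0,0,0,0,5],[1.7,9,0,0,0,0,5]]'; python3 - <<'E'
from h import *
im,d=imaging.camera("top")
for r in spotter.silhouettes("cylinder","top"):
    P=cloud("top",d,r["mask"]);s=P[P[:,2]>.085];print(r["confidence"],r["rect"],P.mean(0).round(3),cv2.minAreaRect((s[:,:2]*1000).astype(np.float32)) if len(s)>5 else 0,P[:,2].max())
E
```

```text
time: 7.75
tcp_pos: [0.4394, -0.1992, 0.0907]
tool_rot: [-179.6, 0.2, 169.0]
wrist_force: [-3.5, -8.5, 5.5]
finger_gap: 0.145
gripper_force: 41.4
0.94 [239.4, 220.7, 40.1, 28.2] [0.633 0.137 0.044] 0 0.055667712822066
```

```bash
python3 -m creep '[[-1.9,-10,0,0,0,0,5],[-3.8,-20,0,0,0,0,5],[-5.7,-30,0,0,0,0,5],[-7.6,-40,0,0,0,0,5],[-9.5,-50,0,0,0,0,5],[-11.4,-60,0,0,0,0,5],[-13.3,-70,0,0,0,0,5],[-15.2,-80,0,0,0,0,5],[-17.1,-90,0,0,0,0,5],[-18.8,-98,0,0,0,0,5],[-20,-104,0,0,0,0,5],[-20.8,-108,0,0,0,0,5],[-21.3,-111,0,0,0,0,5],[-21.3,-111,0,0,0,0,5],[-21.3,-111,0,0,0,0,5],[-21.3,-111,0,0,0,0,5]]'; python3 - <<'E'
from h import *
for n in("top","scene"):
  im,d=imaging.camera(n)
  cv2.imwrite(f"pics/{n}3.png",im[:,:,::-1])
  for r in spotter.silhouettes("cylinder",n):
    P=cloud(n,d,r["mask"]);s=P[P[:,2]>.085];print(n,r["confidence"],r["rect"],P.mean(0).round(3),cv2.minAreaRect((s[:,:2]*1000).astype(np.float32)) if len(s)>5 else 0,P[:,2].max())
E
```

```text
time: 9.18
tcp_pos: [0.4203, -0.3016, 0.0907]
tool_rot: [179.7, 0.0, 169.3]
wrist_force: [0.6, 6.1, 10.1]
finger_gap: 0.154
gripper_force: 41.9
top 0.77 [283.2, 284.7, 39.9, 28.3] [0.486 0.042 0.092] ((485.8123779296875, 41.70701599121094), (79.93173217773438, 47.6785888671875), 78.74349975585938) 0.10622769420684218
top 0.69 [241.1, 221.3, 39.0, 31.8] [0.634 0.137 0.043] 0 0.05560261553840807
scene 0.9 [330.7, 267.7, 41.2, 29.5] [0.649 0.146 0.04 ] 0 0.05384033938062896
scene 0.74 [333.5, 197.1, 35.6, 30.9] [0.497 0.05  0.086] ((489.8819580078125, 43.438507080078125), (81.0865249633789, 44.09330368041992), 80.47023010253906) 0.10297852011023538
```

```bash
python3 -m creep '[[0,0,0,0,0,0,50],[0,0,0,0,0,0,50],[0,0,0,0,0,0,50],[0,0,0,0,0,0,50],[0,0,0,0,0,0,50],[0,0,40,0,0,0,50],[0,0,80,0,0,0,50],[0,0,120,0,0,0,50],[0,0,160,0,0,0,50],[0,0,160,0,0,0,50]]'; python3 -m creep '[[66,344,0,0,0,-90,78],[66,344,0,0,0,-90,78],[66,344,0,0,0,-90,78],[66,344,0,0,0,-90,78],[66,344,0,0,0,-90,78],[66,344,0,0,0,-90,78],[66,344,0,0,0,-90,78],[66,344,0,0,0,-90,78],[66,344,0,0,0,-90,78],[66,344,0,0,0,-90,78],[66,344,0,0,0,-90,78],[66,344,0,0,0,-90,78],[66,344,0,0,0,-90,78],[66,344,0,0,0,-90,78],[66,344,0,0,0,-90,78],[66,344,0,0,0,-90,78],[66,344,0,0,0,-90,78]]'
python3 - <<'E'
from h import *
im,d=imaging.camera("top"); P=cloud("top",d,np.ones_like(d,bool)); a=np.radians(10.85); ex=np.array([np.sin(a),np.cos(a)]); ey=np.array([-ex[1],ex[0]]); r=P[:,:2]-[.469,-.0472]; X=r@ex;Y=r@ey
k=(abs(Y)<.04)&(P[:,2]>.095)&(P[:,2]<.12)&(X<-.13)&(X>-.3);print("knob X",np.percentile(X[k],[2,50,98]))
E
```

```text
time: 10.22
tcp_pos: [0.4225, -0.3082, 0.2572]
tool_rot: [-179.6, 0.9, 169.1]
wrist_force: [1.2, -1.4, -0.4]
finger_gap: 0.587
gripper_force: 0.0
time: 11.63
tcp_pos: [0.4848, 0.039, 0.2491]
tool_rot: [-180.0, 0.0, 79.2]
wrist_force: [-0.6, -0.1, 0.1]
finger_gap: 0.912
gripper_force: 0.0
knob X [-0.26640241 -0.25858374 -0.25159267]
```

```bash
python3 -m creep '[[1,3,-40,0,0,0,80],[1,3,-80,0,0,0,80],[1,3,-110,0,0,0,80],[1,3,-130,0,0,0,80],[1,3,-150,0,0,0,80],[1,3,-170,0,0,0,80],[1,3,-182,0,0,0,80],[1,3,-189,0,0,0,80],[1,3,-189,0,0,0,80],[1,3,-189,0,0,0,80]]' 25; python3 - <<'E'
from h import *
im,d=imaging.camera("scene"); cv2.imwrite("pics/s4.png",cv2.resize(im[120:280,260:480],None,fx=3,fy=3,interpolation=cv2.INTER_CUBIC)[:,:,::-1])
E
```

```text
time: 12.52
tcp_pos: [0.4862, 0.042, 0.0605]
tool_rot: [180.0, -0.0, 79.2]
wrist_force: [-0.1, 0.0, 0.3]
finger_gap: 0.937
gripper_force: 0.0
```

View pics/s4.png

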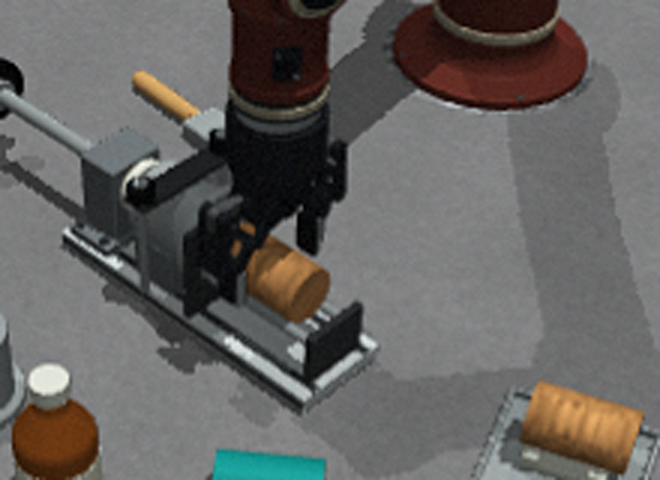

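The crop shows the fingers either side of the cylinder at (285,280), clear of the yoke and rails. Gripping and lifting.

```bash
python3 -m creep '[[0,0,0,0,0,0,40],[0,0,0,0,0,0,40],[0,0,0,0,0,0,40],[0,0,0,0,0,0,40],[0,0,0,0,0,0,40],[0,0,0,0,0,0,40],[0,0,0,0,0,0,40],[0,0,5,0,0,0,40],[0,0,15,0,0,0,40],[0,0,30,0,0,0,40],[0,0,50,0,0,0,40],[0,0,70,0,0,0,40],[0,0,90,0,0,0,40],[0,0,110,0,0,0,40],[0,0,120,0,0,0,40],[0,0,120,0,0,0,40]]' 25
```

```text
time: 13.9
tcp_pos: [0.4875, 0.0421, 0.1832]
tool_rot: [179.7, -0.1, 79.2]
wrist_force: [0.7, -0.3, 0.3]
finger_gap: 0.576
gripper_force: 26.2
```

```bash
python3 -m creep '[[2,10,0,0,0,1,40],[6,30,0,0,0,3,40],[11,52,0,0,0,5,40],[17,80,0,0,0,7,40],[23,108,0,0,0,9,40],[29,136,0,0,0,11,40],[35,164,0,0,0,13,40],[41,192,0,0,0,15,40],[47,220,0,0,0,17,40],[52,245,0,0,0,19,40],[56,263,0,0,0,20,40],[58,271,0,0,0,20.4,40],[59,275,0,0,0,20.4,40],[59,275,0,0,0,20.4,40],[59,275,0,0,0,20.4,40],[59,275,0,0,0,20.4,40]]'; python3 - <<'E'
from h import *
for n in("top","scene"):
  im,d=imaging.camera(n)
  if n=="scene": cv2.imwrite("pics/s5.png",cv2.resize(im[150:370,340:560],None,fx=2.6,fy=2.6,interpolation=cv2.INTER_CUBIC)[:,:,::-1])
  for r in spotter.silhouettes("cylinder",n):
    P=cloud(n,d,r["mask"]);s=P[P[:,2]>.1];print(n,r["confidence"],r["rect"],P.mean(0).round(3),cv2.minAreaRect((s[:,:2]*1000).astype(np.float32)) if len(s)>5 else 0,P.min(0),P.max(0))
o=sensors.get_obs();print(o["tcp_pos"],o["tool_rot"])
E
```

```text
time: 15.23
tcp_pos: [0.545, 0.315, 0.1802]
tool_rot: [-180.0, 0.1, 99.4]
wrist_force: [0.3, -0.1, -0.4]
finger_gap: 0.573
gripper_force: 26.1
top 0.87 [242.3, 219.9, 38.1, 31.8] [0.636 0.136 0.043] 0 [ 0.60151608  0.09406829 -0.00512419] [0.67850414 0.17859812 0.05618758]
scene 0.77 [328.2, 271.2, 43.4, 25.3] [0.65  0.145 0.039] 0 [ 0.60810174  0.09449775 -0.00285438] [0.67882029 0.18523947 0.05233338]
scene 0.65 [430.5, 218.7, 49.4, 34.8] [0.55  0.318 0.197] ((569.9478759765625, 320.8251953125), (84.0829086303711, 82.7664566040039), 12.091836929321289) [ 0.2880517   0.20144924 -0.00474474] [0.614434   0.3595552  0.27867332]
[0.54499276 0.31614403 0.18056982] [1.79998210e+02 9.33132893e-03 9.94761406e+01]
```

View pics/s5.png

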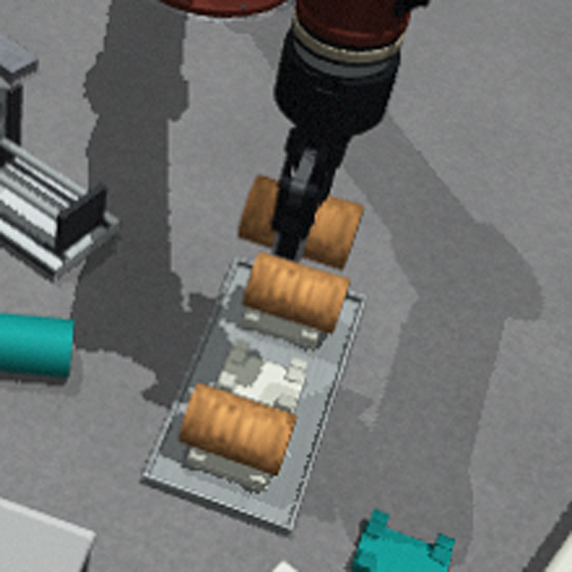

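The crop shows the cylinder held level at (300,220) and centred between the fingers. The empty white rest is at (265,375), between the two finished cylinders. Now lowering.

```bash
python3 -m creep '[[2,1.5,-15,0,0,0,40],[2,1.5,-40,0,0,0,40],[2,1.5,-65,0,0,0,40],[2,1.5,-90,0,0,0,40],[2,1.5,-110,0,0,0,40],[2,1.5,-125,0,0,0,40],[2,1.5,-135,0,0,0,40],[2,1.5,-142,0,0,0,40],[2,1.5,-146,0,0,0,40],[2,1.5,-148,0,0,0,40],[2,1.5,-150,0,0,0,40],[2,1.5,-150,0,0,0,40],[2,1.5,-150,0,0,0,40]]'
```

```text
time: 16.52
tcp_pos: [0.5473, 0.3189, 0.031]
tool_rot: [179.9, -0.0, 99.6]
wrist_force: [-0.4, -0.0, -0.8]
finger_gap: 0.577
gripper_force: 26.2
```

```bash
python3 -m creep '[[0,-1,-1,0,0,0,40],[0,-1,-2,0,0,0,40],[0,-1,-3,0,0,0,40],[0,-1,-3.5,0,0,0,40],[0,-1,-3.5,0,0,0,40],[0,-1,-3.5,0,0,0,40]]'
```

```text
time: 17.02
tcp_pos: [0.5489, 0.3182, 0.0284]
tool_rot: [179.7, -0.1, 99.6]
wrist_force: [0.2, 0.0, 4.9]
finger_gap: 0.576
gripper_force: 26.9
```

```bash
python3 -m creep '[[0,0,0,0,0,0,52],[0,0,0,0,0,0,56],[0,0,0,0,0,0,60],[0,0,0,0,0,0,62],[0,0,0,0,0,0,62],[0,0,0,0,0,0,62],[0,0,10,0,0,0,62],[0,0,30,0,0,0,62],[0,0,60,0,0,0,62],[0,0,95,0,0,0,62],[0,0,130,0,0,0,62],[-30,-30,160,0,0,0,62],[-60,-65,180,0,0,0,62],[-60,-105,180,0,0,0,62],[-60,-145,180,0,0,0,62],[-60,-185,180,0,0,0,62],[-60,-215,180,0,0,0,62],[-60,-215,180,0,0,0,62]]'; python3 - <<'E'
from h import *
for n in("top","scene"):
  im,d=imaging.camera(n)
  if n=="top": cv2.imwrite("pics/t6.png",cv2.resize(im[200:350,130:480],None,fx=2.2,fy=2.2,interpolation=cv2.INTER_CUBIC)[:,:,::-1])
  for r in spotter.silhouettes("cylinder",n)+spotter.silhouettes("finished_1",n):
    P=cloud(n,d,r["mask"]);s=P[P[:,2]>.045];print(n,round(r["confidence"],2),P.mean(0).round(3),cv2.minAreaRect((s[:,:2]*1000).astype(np.float32)) if len(s)>5 else 0,P[:,2].max())
E
```

```text
time: 18.52
tcp_pos: [0.4868, 0.0918, 0.2085]
tool_rot: [180.0, 0.3, 98.7]
wrist_force: [1.2, -0.8, 0.2]
finger_gap: 0.727
gripper_force: 0.0
top 0.89 [0.547 0.314 0.06 ] ((547.9986572265625, 316.27252197265625), (49.652427673339844, 81.37599182128906), 9.909284591674805) 0.07296806635364782
top 0.85 [0.633 0.137 0.044] ((635.3576049804688, 138.16554260253906), (35.715248107910156, 78.92206573486328), 26.16499137878418) 0.05496216145958061
top 0.86 [0.468 0.304 0.059] ((467.8927001953125, 306.1434020996094), (49.69468688964844, 82.2063217163086), 10.095263481140137) 0.07220441297945138
top 0.72 [0.625 0.326 0.06 ] ((626.8335571289062, 328.06317138671875), (48.34743881225586, 81.18009948730469), 9.084101676940918) 0.07312998988232625
scene 0.84 [0.56  0.321 0.058] ((552.2035522460938, 318.6314392089844), (46.29387283325195, 77.91519165039062), 11.479864120483398) 0.07136230217433574
scene 0.66 [0.648 0.145 0.038] ((641.4534912109375, 140.66494750976562), (33.78154754638672, 79.93951416015625), 26.341236114501953) 0.053003502202978975
scene 0.6 [0.482 0.31  0.056] ((475.4898681640625, 308.2945556640625), (41.53415298461914, 80.05901336669922), 9.842008590698242) 0.06978959340042466
scene 0.17 [ 0.482 -0.039  0.059] ((457.83074951171875, -95.11691284179688), (431.1161193847656, 114.5496826171875), 72.94572448730469) 0.1385743042526335
```

View pics/t6.png

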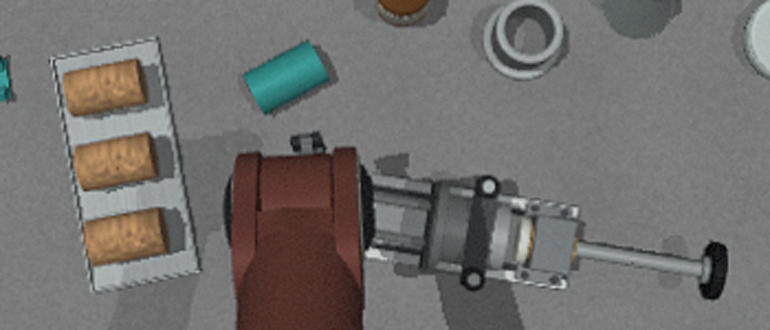

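The picture shows three cylinders in line in the tray, with ours in the middle at (115,160). The ram knob is fully back at (713,270), and the arm is clear of everything. Handing in.

```bash
python3 -m creep '[[0,0,0,0,0,0,62],[0,0,0,0,0,0,62],[0,0,0,0,0,0,62]]'; python3 -c "
from cell import arm; print(arm.job_done())"
```

```text
time: 19.07
tcp_pos: [0.4868, 0.1034, 0.2066]
tool_rot: [-180.0, -0.0, 99.7]
wrist_force: [0.2, -0.3, -0.1]
finger_gap: 0.724
gripper_force: 0.0
the job is handed in; nothing more can be done
None
```

I handed the job in at about 19 s of robot time: the ram pushed the cylinder out onto the rails, the cylinder now lies about 1 mm off centre in the empty V rest, the ram is fully drawn back, and the finished cylinders are where they were; no verdict was returned.

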